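# Make up a courier tray and a bedside dish of blood-test supplies

### The arm

A 6-joint arm with a two-finger parallel gripper is mounted at the origin on the work surface. World frame = base frame: x ahead of the robot, y to its left, z up, the work surface at z = 0. Lengths are in m, angles in rad, forces in N, time in s.
With the tool pointing down it reaches from about 0.15 to 0.775 m from the base axis. Payload 6.1 kg.
Tool frame: the origin (TCP) lies at the very end of the fingers, on their centre line; the grasp point (between the pads) lies 19 mm behind it; z points along the fingers, y is the direction in which the jaws open and shut (so a half turn about z gives the same grasp; the last joint's range is limited). The gripper opens to 85 mm and grips with 20 to 120 N. Pads are 22 mm wide; open, the fingers measure 114 mm over their backs; the gripper's body (76 mm by 85 mm) begins 54 mm behind the grasp point. The pads swing forward as they close: fully open they stand 13 mm farther back than shut.
Start: joints at [-1.172, 0.126, -0.04, 1.405, 0, 1.571], TCP at [0.204, -0.484, 0.231] pointing down, gripper open.
Joint ranges: [-2.72, 2.72], [-0.95, 1.95], [-1.27, 1.35], [-1.78, 2.02], [-1.46, 1.47], [-3.14, 3.14]. Speed limits (rad/s): [2.39, 2.39, 3.01, 3.14, 3.14, 3.14].

### API

Orientations are given as a 3x3 rotation matrix whose columns are the frame's x, y, z axes.
In Python, from bench import arm gives the robot as it stands.
- The arm moves only by the shell command python3 -m handwheel 'ROWS' [FORCE]. ROWS is JSON, a list of rows, each an object with "xyz": the shift along the tool's x, y, z in cm, a list of three; "dr": the turn, a rotation vector about the tool's x, y, z in units of 5 degrees (1.0 is 5 degrees), a list of three; "fingers": the closure, from -1 (fully open) to 1 (shut). A call has 1 to 20 rows; each row shifts and turns the commanded pose from where the row before left it, along the tool's axes as they then stand; what a row does not reach is not made up. A row lasts 1/10 s, in which the tool goes at most 50 mm and 8.59 degrees, less where a joint would pass 70% of its speed; a pose out of reach is approached as far as the arm can. A call with a gripper value outside its range is refused whole. The fingers move at their own pace and stop on an object; FORCE is the grip in N (left out, the last holds). Time passes only in rows, so rows that do not move let the fingers close. It gives the time, the measured TCP pose, the force and the opening at its end, in the units of the state.
- arm.state(): the state, without advancing time (a new reading comes with each control period).
- arm.snapshot(name): name is "scene" or "top"; returns a dict with "pixels" (420x560x3 uint8, red, green, blue), "z_map" (420x560 float32, m along the optical axis (not along the pixel's ray), 0 where there is no reading), "camera_matrix" (3x3 intrinsics, pixels), "R" (3x3) and "t" (3): a world point X has camera coordinates R X + t. Camera axes: x right, y down, z forward; pixel columns grow to the right and rows downward; lengths in m; the calibration is good to about 2 mm. A picture is of the moment at which its call begins.
- arm.close_job(): hands the job in, once; it reports no verdict.
The state is a dict: "time_s": time; "joints": joint angles; "qvel": joint speeds; "effort": joint torques, N m; "tcp_pos": TCP position; "tcp_rot": TCP orientation; "force": force on the tool from outside, world axes, zero at the start; "ft_torque": the same for the moment, N m; "finger_gap": opening from 0.0 (shut) to 1.0 (fully open).
Only numpy, scipy, OpenCV 4.12 (cv2) and the standard library are available. Lean on these libraries where they do the work, as an engineer would, in place of code of your own. Each camera call takes 0.05 s, during which the arm holds its last target.

### The job

Make up two kits from the stock on the bench. The rectangular tray gets the divider, pushed fully down into the slot between the two ribs, with the tall tube standing upright on one side of it and the little carton lying flat on the other; the round dish gets the squat pot, standing upright, and the reagent disc, lying flat beside it on the dish's floor. Leave the blue cup and the label printer where they are.

Things in the scene. Friction and masses are not known exactly. Their poses are not given: they have to be found in the camera images.
- tray: Fixed pale grey rectangular tray, 130 (x) x 230 (y) x 22 mm high, walls and floor 4 mm. Origin: centre of underside, z up. Two darker ribs run along x, 80 mm long, 6 mm thick, tops 25 mm above the origin, edges rounded; the slot between them, centred on the origin, is 18 mm wide (y) and reaches the floor. Compartments 122 (x) x 96 mm (y) either side, centres at y = +63 and -63 mm.
- dish: Fixed round dish of beige moulded pulp, 200 mm across the rim, 22 mm high, floor 5 mm thick, flat inside to a radius of about 84 mm, side flaring outward. Origin: centre of the underside; z up. It does not move.
- tube: Tall narrow sample tube standing upright, loose: 90 mm high in all, frosted body 28 mm across, the top 20 mm a dark purple cap 30 mm across. Origin: centre of the underside; z up. About 45 g.
- pot: Squat wide sample pot standing upright, loose: 50 mm high in all, frosted body 42 mm across, the top 14 mm a dark purple lid 45 mm across. Origin: centre of the underside; z up. About 60 g.
- disc: Round pale-blue plastic reagent disc lying flat, loose: 62 mm across, 18 mm thick, with a ring of small marks and a 20 mm grey hub standing 1 mm proud on top. Origin: centre of the underside; z up. About 40 g.
- carton: Small closed brown cardboard carton with a paper band, lying flat, loose: 56 (its x) x 36 (its y) x 26 mm high. Origin: centre of the underside; z up. About 50 g.
- divider: Plain white plastic divider block standing on its long narrow edge, loose: 70 mm long (its x), 14 mm thick (its y), 50 mm high, edges rounded by 3 mm. Origin: centre of the underside; z up. About 60 g. It fits the tray's slot with 2 mm to spare on each side.
- cup: Bystander: open blue plastic cup, 64 mm across, 50 mm high, loose. Origin: centre of the underside. Must not be disturbed.
- printer: Bystander: cream label printer with a black lid, 75 (its x) x 85 (its y) x 40 mm high, loose. Origin: centre of the underside. Must not be disturbed.
There are look-alikes about, which are no part of the job. Of the things that look like the carton, the largest one is meant.

How it is judged:
By the outcome, as a careful person would: the job done as asked, in the order asked, and still so for the second after the job is handed in, with the robot touching nothing.
It also fails if it takes over 118 s, if anything falls off the work surface, if the arm or the gripper's body presses on something with over 40 N, if the wrist force passes 120 N, or if a joint passes its speed limit or range.

## Working session

There is one attempt and no reset: what is moved stays moved. The work goes in short steps, Python scripts to look and compute and a shell command to move; the robot and the scene stay as the last step left them, time stands still between calls to the robot, and variables do not carry over. Pictures are saved under pics/ and viewed, and the job is handed in when it is done.

```bash
mkdir -p pics; ls
python3 - <<'E'
from bench import arm
import cv2,numpy as np
for n in("scene","top"):
    s=arm.snapshot(n); cv2.imwrite(f"pics/{n}0.png",s["pixels"][:,:,::-1]); np.savez(f"{n}0.npz",**s)
    print(n,s["camera_matrix"].tolist(),s["R"].round(3).tolist(),s["t"].round(3).tolist())
st=arm.state();print(st["time_s"],st["tcp_pos"],np.round(st["tcp_rot"],3),st["force"],st["finger_gap"])
E
```

```text
pics
scene [[508.93947526201083, 0.0, 281.8310334744393], [0.0, 508.93947526201083, 202.31791084079424], [0.0, 0.0, 1.0]] [[-0.813, 0.582, -0.002], [0.447, 0.623, -0.642], [-0.373, -0.522, -0.767]] [0.433, -0.23, 1.377]
top [[386.38965488987554, 0.0, 278.3797006082089], [0.0, 386.38965488987554, 211.95092703840874], [0.0, 0.0, 1.0]] [[0.003, -0.999, -0.036], [-0.991, 0.002, -0.136], [0.136, 0.036, -0.99]] [0.043, 0.561, 0.855]
0.1 [ 0.20372084 -0.48345826  0.2306127 ] [[ 0.922  0.388 -0.001]
 [ 0.388 -0.922  0.001]
 [ 0.    -0.001 -1.   ]] [ 0.11513411 -0.68905936  0.18349066] 1.000370346437644
```

View pics/scene0.png

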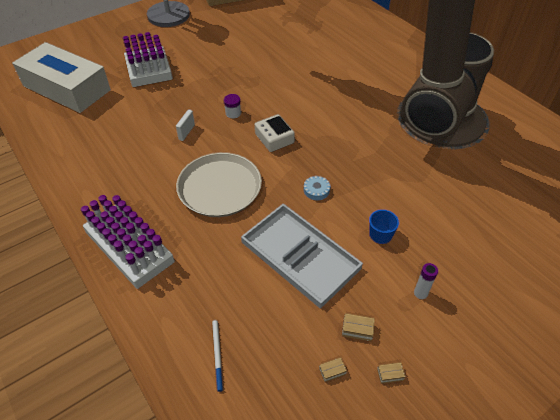

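View pics/top0.png

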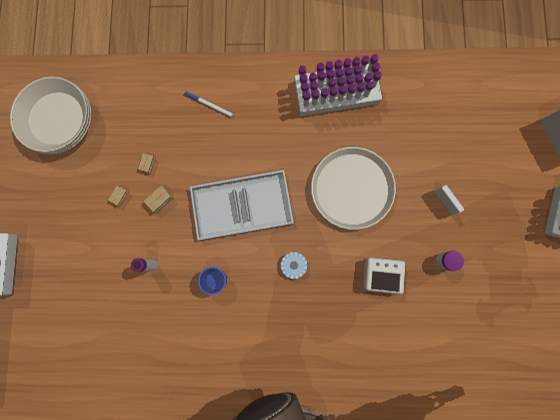

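The pictures show (top view, pixels) the tray at (242,206), dish (353,188), disc (294,265), pot (451,262), divider (452,200), largest carton (158,199), tube (145,265), cup (212,281) and printer (386,276). Next I'll build a world height map from both depth maps.

```bash
cat > h.py <<'E'
import numpy as np,cv2
from bench import arm
def cloud(s):
    z=s["z_map"];K=s["camera_matrix"];v,u=np.indices(z.shape)
    p=np.stack([(u-K[0,2])/K[0,0]*z,(v-K[1,2])/K[1,1]*z,z],-1)
    w=(p-s["t"])@s["R"]; w[z==0]=np.nan
    return w
def proj(s,X):
    c=s["R"]@np.array(X)+s["t"];q=s["camera_matrix"]@c;return q[:2]/q[2]
E
python3 - <<'E'
from h import *
W={n:cloud(np.load(f"{n}0.npz")) for n in("top","scene")}
t=W["top"]
# table check
for n in W:
    w=W[n];m=(np.abs(w[...,2])<.006)&(w[...,0]>.25)&(w[...,0]<.7)&(abs(w[...,1])<.5)
    P=w[m];A=np.c_[P[:,:2],np.ones(len(P))];print(n,np.linalg.lstsq(A,P[:,2],rcond=None)[0],P[:,2].std())
# blobs
seeds=dict(tray=(242,206),dish=(353,188),disc=(294,265),pot=(451,262),divider=(452,200),carton=(158,199),tube=(145,265),cup=(212,281),printer=(386,276))
for n in W:
    w=W[n];m=np.nan_to_num(w[...,2])>.009
    k,l,st,c=cv2.connectedComponentsWithStats(m.astype(np.uint8))
    for i in range(1,k):
        if st[i,4]<40: continue
        P=w[l==i]
        if P[:,0].max()>.9 or abs(P[:,1]).max()>.75: continue
        top=P[P[:,2]>P[:,2].max()-.006]
        r=cv2.minAreaRect((top[:,:2]*1000).astype(np.float32))
        print(n,c[i].round(),st[i,4],"zmax %.3f"%np.percentile(P[:,2],98),"toprect c",np.round(r[0],1),"size",np.round(r[1],1),"ang %.1f"%r[2])
E
```

```text
top [ 3.37354890e-03  3.13459828e-05 -1.44933006e-03] 0.0020161730363956643
scene [ 0.00242594  0.00013091 -0.00112362] 0.0021125359687376544
top [ 50. 115.] 4818 zmax 0.055 toprect c [801.4 599.9] size [187.7 187.1] ang 59.8
top [196.  97.] 57 zmax 0.013 toprect c [855.  251.9] size [68.7  9.4] ang 62.1
top [553. 126.] 381 zmax 0.063 toprect c [ 787.  -592.4] size [5.8 1.6] ang 30.6
top [356. 184.] 1202 zmax 0.024 toprect c [ 622.2 -133.1] size [195.2 195.1] ang 89.7
top [146. 162.] 211 zmax 0.023 toprect c [687.5 369.7] size [27.5 41.1] ang 75.0
top [237. 203.] 721 zmax 0.025 toprect c [582.6 133.6] size [130.3 229.9] ang 10.0
top [118. 195.] 216 zmax 0.022 toprect c [606.6 435.3] size [27.9 40.9] ang 61.4
top [158. 198.] 410 zmax 0.029 toprect c [597.2 335.1] size [36.4 55.7] ang 43.4
top [449. 199.] 392 zmax 0.052 toprect c [ 590.7 -351. ] size [68.3 14.3] ang 33.6
top [246. 203.] 100 zmax 0.027 toprect c [584.4 121.6] size [78.5  5.8] ang 9.3
top [555. 216.] 414 zmax 0.032 toprect c [ 554.3 -589.3] size [15.1 88. ] ang 84.4
top [236. 205.] 105 zmax 0.028 toprect c [580.8 145.2] 
[... 1320 characters left out ...]
 [404.6 193.4] size [62.7 62. ] ang 15.7
scene [296. 248.] 177 zmax 0.027 toprect c [583.  122.5] size [77.  7.] ang 10.7
scene [304. 254.] 173 zmax 0.027 toprect c [581.1 146.5] size [78.7  7.5] ang 11.4
scene [426. 279.] 494 zmax 0.092 toprect c [439.4 348.8] size [29.9 27.5] ang 44.1
scene [358. 326.] 643 zmax 0.029 toprect c [597.6 336.4] size [36.7 55.4] ang 43.6
scene [216. 346.] 60 zmax 0.013 toprect c [835.2 211.3] size [51.3  7.5] ang 59.1
scene [332. 369.] 387 zmax 0.022 toprect c [687.4 371. ] size [27.4 41.1] ang 74.0
scene [391. 372.] 401 zmax 0.022 toprect c [605.9 436.5] size [27.  41.7] ang 62.4
scene [218. 376.] 47 zmax 0.013 toprect c [861.2 261.2] size [28.7  8.6] ang 68.8
```

```bash
cat >> h.py <<'E'
from scipy.spatial.transform import Rotation as Ro
def go(x,y,z,adeg):
    """print turn (units) first, then shift in cm along the tool axes after the turn (mm, deg in)"""
    s=arm.state();R0=np.array(s["tcp_rot"]);a=np.radians(adeg)
    Rt=np.array([[np.cos(a),np.sin(a),0],[np.sin(a),-np.cos(a),0],[0,0,-1]])
    rv=Ro.from_matrix(R0.T@Rt).as_rotvec(degrees=True)/5
    d=Rt.T@(np.array([x,y,z])/1000-s["tcp_pos"])*100
    print("turn",rv.round(2),"then shift cm",d.round(2), "|",np.linalg.norm(d).round(1))
def st():
    s=arm.state();R=np.array(s["tcp_rot"]);print("t%.1f"%s["time_s"],"tcp",(np.array(s["tcp_pos"])*1000).round(1),"a %.1f"%np.degrees(np.arctan2(R[1,0],R[0,0])),"tilt",R[:2,2].round(3),"j",np.degrees(s["joints"]).round(0),"F",np.round(s["force"],1),"gap %.3f"%s["finger_gap"])
E
python3 -c "
from h import *
go(591.6,-350,130,33)"
python3 -m handwheel '[{"xyz":[0,0,0],"dr":[0,0,-1.0],"fingers":-1},{"xyz":[0,0,0],"dr":[0,0,-1.0],"fingers":-1},{"xyz":[0,0,0],"dr":[0,0,0],"fingers":-1}]' 60
python3 -c "
from h import *
st();go(591.6,-350,130,33)"
```

```text
turn [-0.02 -0.   -2.03] then shift cm [39.8   9.93 10.06] | 42.2
time_s: 0.4
tcp_pos: [0.2038, -0.4836, 0.2309]
tcp_rot: [[0.84, 0.543, -0.0], [0.543, -0.84, 0.001], [0.0, -0.001, -1.0]]
force: [-0.4, 0.4, 0.5]
finger_gap: 1.001
t0.4 tcp [ 203.8 -483.6  230.9] a 32.9 tilt [-0.     0.001] j [-67.   7.  -2.  81.  -0.  80.] F [-0.4  0.4  0.5] gap 1.001
turn [-0.01 -0.   -0.03] then shift cm [39.8   9.92 10.09] | 42.2
```

```bash
python3 -m handwheel '[{"xyz":[0,0,0],"dr":[0,0,-1.5],"fingers":-1},{"xyz":[0,0,0],"dr":[0,0,-1.5],"fingers":-1},{"xyz":[0,0,0],"dr":[0,0,-1.5],"fingers":-1},{"xyz":[0,0,0],"dr":[0,0,-1.5],"fingers":-1},{"xyz":[0,0,0],"dr":[0,0,-1.5],"fingers":-1},{"xyz":[0,0,0],"dr":[0,0,-1.5],"fingers":-1},{"xyz":[0,0,0],"dr":[0,0,-1.5],"fingers":-1},{"xyz":[0,0,0],"dr":[0,0,-1.5],"fingers":-1},{"xyz":[0,0,0],"dr":[0,0,-1.5],"fingers":-1},{"xyz":[0,0,0],"dr":[0,0,-1.5],"fingers":-1},{"xyz":[0,0,0],"dr":[0,0,-1.5],"fingers":-1},{"xyz":[0,0,0],"dr":[0,0,-1.5],"fingers":-1}]' >/dev/null
python3 -m handwheel '[{"xyz":[0,0,0],"dr":[0,0,-1.5],"fingers":-1},{"xyz":[0,0,0],"dr":[0,0,-1.5],"fingers":-1},{"xyz":[0,0,0],"dr":[0,0,-1.5],"fingers":-1},{"xyz":[0,0,0],"dr":[0,0,-1.5],"fingers":-1},{"xyz":[0,0,0],"dr":[0,0,-1.5],"fingers":-1},{"xyz":[0,0,0],"dr":[0,0,-1.5],"fingers":-1},{"xyz":[0,0,0],"dr":[0,0,-1.5],"fingers":-1},{"xyz":[0,0,0],"dr":[0,0,-1.5],"fingers":-1},{"xyz":[0,0,0],"dr":[0,0,-1.5],"fingers":-1},{"xyz":[0,0,0],"dr":[0,0,-1.5],"fingers":-1},{"xyz":[0,0,0],"dr":[0,0,-1.5],"fingers":-1},{"xyz":[0,0,0],"dr":[0,0,-1.5],"fingers":-1},{"xyz":[0,0,0],"dr":[0,0,0],"fingers":-1}]' >/dev/null
python3 -c "
from h import *
st();go(591.6,-350,100,213)"
```

```text
t2.9 tcp [ 203.8 -483.7  231. ] a -147.2 tilt [-0.     0.001] j [ -67.    7.   -2.   81.   -0. -100.] F [0.  0.2 0.1] gap 1.002
turn [ 0.01  0.   -0.05] then shift cm [-39.8   -9.91  13.1 ] | 43.1
```

```bash
python3 -m handwheel '[{"xyz":[-3,-0.75,1],"dr":[0,0,0],"fingers":-1},{"xyz":[-3,-0.75,1],"dr":[0,0,0],"fingers":-1},{"xyz":[-3,-0.75,1],"dr":[0,0,0],"fingers":-1},{"xyz":[-3,-0.75,1],"dr":[0,0,0],"fingers":-1},{"xyz":[-3,-0.75,1],"dr":[0,0,0],"fingers":-1},{"xyz":[-3,-0.75,1],"dr":[0,0,0],"fingers":-1},{"xyz":[-3,-0.75,1],"dr":[0,0,0],"fingers":-1},{"xyz":[-3,-0.75,1],"dr":[0,0,0],"fingers":-1},{"xyz":[-3,-0.75,1],"dr":[0,0,0],"fingers":-1},{"xyz":[-3,-0.75,1],"dr":[0,0,0],"fingers":-1},{"xyz":[-3,-0.75,1],"dr":[0,0,0],"fingers":-1},{"xyz":[-3,-0.75,1],"dr":[0,0,0],"fingers":-1},{"xyz":[-3,-0.75,1],"dr":[0,0,0],"fingers":-1},{"xyz":[0,0,0],"dr":[0,0,0],"fingers":-1},{"xyz":[0,0,0],"dr":[0,0,0],"fingers":-1}]' >/dev/null
python3 -c "
from h import *
st();go(591.6,-350,28,213)"
```

```text
t4.4 tcp [ 584.3 -353.6  100.4] a -147.3 tilt [-0.002  0.001] j [-31.  26.   6.  70.  -0. -64.] F [-0.6  0.5 -0.1] gap 0.997
turn [ 0.02 -0.01 -0.05] then shift cm [-0.81 -0.09  7.24] | 7.3
```

```bash
python3 -m handwheel '[{"xyz":[-0.8,-0.1,1.2],"dr":[0,0,-0.05],"fingers":-1},{"xyz":[0,0,2],"dr":[0,0,0],"fingers":-1},{"xyz":[0,0,2],"dr":[0,0,0],"fingers":-1},{"xyz":[0,0,2],"dr":[0,0,0],"fingers":-1},{"xyz":[0,0,0],"dr":[0,0,0],"fingers":-1},{"xyz":[0,0,0],"dr":[0,0,0],"fingers":-1}]' >/dev/null
python3 -c "
from h import *
st();s=arm.snapshot('scene');cv2.imwrite('pics/s1.png',cv2.resize(s['pixels'][40:200,90:310,::-1],None,fx=3.5,fy=3.5))"
python3 -m handwheel '[{"xyz":[0,0,0],"dr":[0,0,0],"fingers":1},{"xyz":[0,0,0],"dr":[0,0,0],"fingers":1},{"xyz":[0,0,0],"dr":[0,0,0],"fingers":1},{"xyz":[0,0,0],"dr":[0,0,0],"fingers":1},{"xyz":[0,0,0],"dr":[0,0,0],"fingers":1},{"xyz":[0,0,0],"dr":[0,0,0],"fingers":1},{"xyz":[0,0,0],"dr":[0,0,0],"fingers":1},{"xyz":[0,0,0],"dr":[0,0,0],"fingers":1},{"xyz":[0,0,0],"dr":[0,0,0],"fingers":1},{"xyz":[0,0,0],"dr":[0,0,0],"fingers":1}]' 60
```

```text
t5.0 tcp [ 591.  -350.9   29.4] a -147.0 tilt [-0.001  0.   ] j [-31.  28.   1.  62.  -0. -64.] F [ 0.3 -0.   0.9] gap 0.999
time_s: 6.05
tcp_pos: [0.5918, -0.3508, 0.0296]
tcp_rot: [[-0.838, -0.546, 0.0], [-0.546, 0.838, -0.0], [-0.0, -0.0, -1.0]]
force: [0.1, -0.5, 2.8]
finger_gap: 0.149
```

View pics/s1.png

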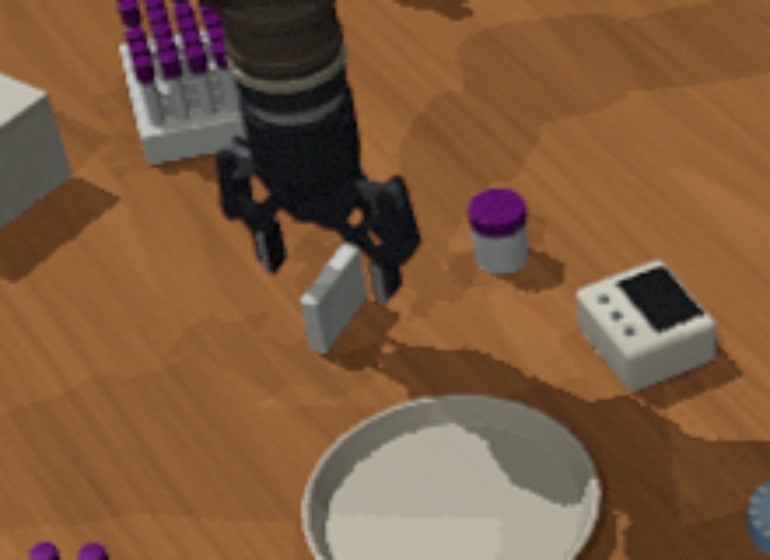

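The fingers straddle the divider (crop pixel 335,300), and the gap of 0.149 fits its 14 mm thickness. Lifting.

```bash
python3 -m handwheel '[{"xyz":[0,0,-1],"dr":[0,0,0],"fingers":1},{"xyz":[0,0,-2],"dr":[0,0,0],"fingers":1},{"xyz":[0,0,-3],"dr":[0,0,0],"fingers":1},{"xyz":[0,0,-3],"dr":[0,0,0],"fingers":1},{"xyz":[0,0,0],"dr":[0,0,1.5],"fingers":1},{"xyz":[0,0,0],"dr":[0,0,1.5],"fingers":1},{"xyz":[0,0,0],"dr":[0,0,1.6],"fingers":1},{"xyz":[0,0,0],"dr":[0,0,0],"fingers":1}]'
python3 -c "
from h import *
st();go(582.6,133.7,110,190)"
```

```text
time_s: 6.85
tcp_pos: [0.5914, -0.3505, 0.1194]
tcp_rot: [[-0.985, -0.175, -0.0], [-0.175, 0.985, 0.0], [0.0, 0.0, -1.0]]
force: [-0.1, -0.4, -0.5]
finger_gap: 0.148
t6.8 tcp [ 591.4 -350.5  119.4] a -169.9 tilt [-0.  0.] j [-31.  26.   9.  73.  -0. -41.] F [-0.1 -0.4 -0.5] gap 0.148
turn [ 0.   -0.    0.02] then shift cm [-7.54 47.84  0.94] | 48.4
```

```bash
python3 -m handwheel '[{"xyz":[-0.5,3,0],"dr":[0,0,0],"fingers":1},{"xyz":[-0.5,3,0],"dr":[0,0,0],"fingers":1},{"xyz":[-0.5,3,0],"dr":[0,0,0],"fingers":1},{"xyz":[-0.5,3,0],"dr":[0,0,0],"fingers":1},{"xyz":[-0.5,3,0],"dr":[0,0,0],"fingers":1},{"xyz":[-0.5,3,0],"dr":[0,0,0],"fingers":1},{"xyz":[-0.5,3,0],"dr":[0,0,0],"fingers":1},{"xyz":[-0.5,3,0],"dr":[0,0,0],"fingers":1},{"xyz":[-0.5,3,0],"dr":[0,0,0],"fingers":1},{"xyz":[-0.5,3,0],"dr":[0,0,0],"fingers":1},{"xyz":[-0.5,3,0],"dr":[0,0,0],"fingers":1},{"xyz":[-0.5,3,0],"dr":[0,0,0],"fingers":1},{"xyz":[-0.5,3,0],"dr":[0,0,0],"fingers":1},{"xyz":[-0.5,3,0],"dr":[0,0,0],"fingers":1},{"xyz":[-0.5,3,0],"dr":[0,0,0],"fingers":1},{"xyz":[0,2.8,0],"dr":[0,0,0],"fingers":1},{"xyz":[0,0,0],"dr":[0,0,0],"fingers":1},{"xyz":[0,0,0],"dr":[0,0,0],"fingers":1}]'>/dev/null
python3 -c "
from h import *
st();go(582.6,133.7,65,190)"
```

```text
t8.7 tcp [581.4 133.5 119.3] a -169.7 tilt [-0. -0.] j [13. 16. -5. 69. -0.  3.] F [ 0.1 -0.1 -0.7] gap 0.144
turn [-0.   -0.    0.06] then shift cm [-0.12  0.    5.43] | 5.4
```

```bash
python3 -m handwheel '[{"xyz":[-0.1,0,1],"dr":[0,0,0.05],"fingers":1},{"xyz":[0,0,2],"dr":[0,0,0],"fingers":1},{"xyz":[0,0,2],"dr":[0,0,0],"fingers":1},{"xyz":[0,0,0.5],"dr":[0,0,0],"fingers":1},{"xyz":[0,0,0],"dr":[0,0,0],"fingers":1},{"xyz":[0,0,0],"dr":[0,0,0],"fingers":1}]'>/dev/null
python3 -c "
from h import *
st()
for n,(r0,r1,c0,c1) in dict(scene=(190,320,220,380),top=(150,260,170,320)).items():
    s=arm.snapshot(n);np.savez(n+'1.npz',**s);cv2.imwrite(f'pics/{n}2.png',cv2.resize(s['pixels'][r0:r1,c0:c1,::-1],None,fx=4.5,fy=4.5))"
```

```text
t9.2 tcp [583.1 132.8  64.9] a -170.2 tilt [0.001 0.   ] j [ 13.  18. -10.  62.  -0.   3.] F [-0.  -0.1 -1.2] gap 0.147
```

View pics/scene2.png

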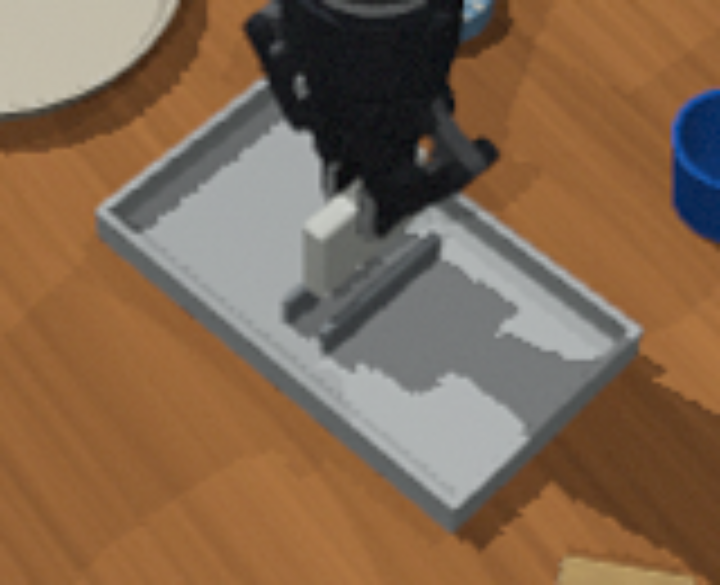

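View pics/top2.png

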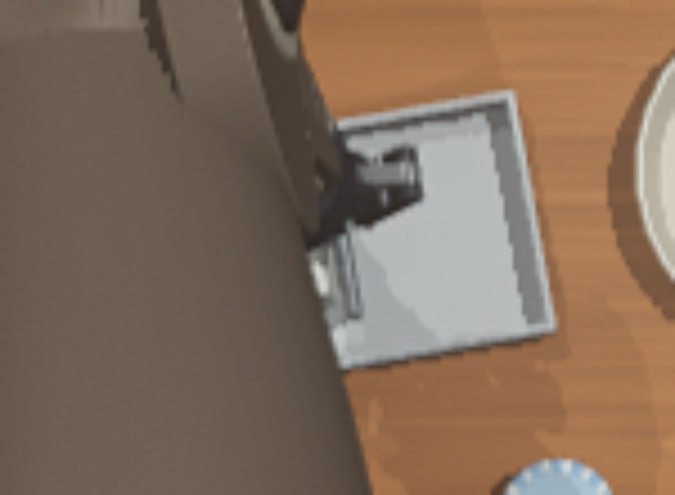

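The scene view (crop pixel 330,245) shows the divider above the ribs, its end in line with the slot. I'll check its lateral position from the scene depth.

Run:
```python
from h import *
c,s=np.cos(np.radians(10)),np.sin(np.radians(10))
for f in("scene1","scene0","top1","top0"):
    w=cloud(np.load(f+".npz"));d=w[...,:2]-[.5826,.1337]
    x=(d@[c,s])*1000;y=(d@[-s,c])*1000;z=w[...,2]*1000
    m=(abs(x)<55)&(abs(y)<30)&(z>20)&(z<30);print(f,"ribs y",np.percentile(y[m],[2,50,98]).round(1), "rib sides", [ (np.percentile(y[m&q],[5,50,95]).round(1),m[q].sum()) for q in(y<0,y>0)])
    m=(abs(x)<55)&(abs(y)<13)&(z>36)&(z<86)
    if f[-1]=="1":
        for lo in range(-50,60,10):
            q=m&(x>=lo)&(x<lo+10);
            if q.sum()>5: print(lo,q.sum(),"y",np.percentile(y[q],[3,50,97]).round(1),"z",z[q].min().round(),z[q].max().round())
```

```text
scene1 ribs y [-12.7  12.5  15.5] rib sides [(array([-14. , -10.5,  -8.6]), np.int64(18)), (array([ 9.7, 13. , 15.3]), np.int64(110))]
-40 9 y [4.  5.7 6.5] z 38.0 84.0
-30 8 y [4.7 5.9 7.6] z 37.0 47.0
-10 12 y [-3.   5.6  7. ] z 37.0 84.0
0 36 y [-5.8  6.  12.7] z 40.0 86.0
10 82 y [-9.3  5.7 11.7] z 37.0 86.0
20 59 y [-4.2  5.4  6.9] z 37.0 86.0
30 84 y [-5.6  1.   6.2] z 36.0 86.0
scene0 ribs y [-14.4   9.2  15.5] rib sides [(array([-14.4, -11. ,  -8.5]), np.int64(103)), (array([ 9.8, 13. , 15.5]), np.int64(106))]Traceback (most recent call last):
  File "<stdin>", line 6, in <module>
    return _quantile_unchecked(
        a, q, axis, out, overwrite_input, method, keepdims, weights)
    return _ureduce(a,
                    func=_quantile_ureduce_func,
    ...<5 lines>...
                    overwrite_input=overwrite_input,
                    method=method)
    r = func(a, **kwargs)
    result = _quantile(arr,
                       quantiles=q,
    ...<2 lines>...
                       out=out,
                       weights=wgt)
    slices_having_nans = np.isnan(arr[-1, ...])
                                  ~~~^^^^^^^^^
IndexError: index -1 is out of bounds for axis 0 with size 0
```

```bash
python3 -m handwheel '[{"xyz":[0,0.13,0],"dr":[0,0,0],"fingers":1},{"xyz":[0,0,1],"dr":[0,0,0],"fingers":1},{"xyz":[0,0,0.3],"dr":[0,0,0],"fingers":1},{"xyz":[0,0,0],"dr":[0,0,0],"fingers":1}]'
python3 -m handwheel '[{"xyz":[0,0,0.3],"dr":[0,0,0],"fingers":1},{"xyz":[0,0,0.3],"dr":[0,0,0],"fingers":1},{"xyz":[0,0,0],"dr":[0,0,0],"fingers":1}]';python3 -c "
from h import *
st()"
```

```text
time_s: 9.75
tcp_pos: [0.5817, 0.1345, 0.0503]
tcp_rot: [[-0.985, -0.171, -0.002], [-0.171, 0.985, -0.0], [0.002, -0.0, -1.0]]
force: [0.8, 0.2, -0.5]
finger_gap: 0.145
time_s: 10.05
tcp_pos: [0.5822, 0.1345, 0.0448]
tcp_rot: [[-0.985, -0.171, -0.001], [-0.171, 0.985, -0.0], [0.001, -0.0, -1.0]]
force: [0.1, -1.3, -1.3]
finger_gap: 0.146
t10.1 tcp [582.2 134.5  44.8] a -170.2 tilt [-0.001 -0.   ] j [ 13.  18. -12.  60.  -0.   3.] F [ 0.1 -1.3 -1.3] gap 0.146
```

```bash
python3 -m handwheel '[{"xyz":[0,0,0.4],"dr":[0,0,0],"fingers":1},{"xyz":[0,0,0.4],"dr":[0,0,0],"fingers":1},{"xyz":[0,0,0.2],"dr":[0,0,0],"fingers":1},{"xyz":[0,0,0.1],"dr":[0,0,0],"fingers":1},{"xyz":[0,0,0],"dr":[0,0,0],"fingers":1}]';python3 -c "
from h import *
st()"
```

```text
time_s: 10.55
tcp_pos: [0.5823, 0.1345, 0.0341]
tcp_rot: [[-0.985, -0.171, -0.0], [-0.171, 0.985, -0.0], [0.0, -0.0, -1.0]]
force: [0.3, -0.2, -1.7]
finger_gap: 0.148
t10.6 tcp [582.3 134.5  34.1] a -170.2 tilt [-0. -0.] j [ 13.  19. -13.  58.  -0.   3.] F [ 0.3 -0.2 -1.7] gap 0.148
```

```bash
python3 -m handwheel '[{"xyz":[0,0,0.1],"dr":[0,0,0],"fingers":1},{"xyz":[0,0,0.1],"dr":[0,0,0],"fingers":1},{"xyz":[0,0,0],"dr":[0,0,0],"fingers":1},{"xyz":[0,0,0],"dr":[0,0,0],"fingers":1}]'
```

```text
time_s: 10.95
tcp_pos: [0.5826, 0.1346, 0.0335]
tcp_rot: [[-0.985, -0.171, 0.001], [-0.171, 0.985, 0.0], [-0.001, 0.0, -1.0]]
force: [-2.8, -0.1, 6.2]
finger_gap: 0.151
```

```bash
python3 -m handwheel '[{"xyz":[0,0,0],"dr":[0,0,0],"fingers":0},{"xyz":[0,0,0],"dr":[0,0,0],"fingers":0},{"xyz":[0,0,0],"dr":[0,0,0],"fingers":0},{"xyz":[0,0,0],"dr":[0,0,0],"fingers":0},{"xyz":[0,0,0],"dr":[0,0,0],"fingers":0},{"xyz":[0,0,-1],"dr":[0,0,0],"fingers":0},{"xyz":[0,0,-3],"dr":[0,0,0],"fingers":0},{"xyz":[0,0,-3],"dr":[0,0,0],"fingers":0},{"xyz":[0,0,-3],"dr":[0,0,0],"fingers":0},{"xyz":[0,0,-3],"dr":[0,0,0],"fingers":0},{"xyz":[0,0,0],"dr":[0,0,0],"fingers":-1}]';python3 -c "
from h import *
st();go(439.8,348.7,160,220);go(439.8,348.7,160,190)"
```

```text
time_s: 12.05
tcp_pos: [0.5846, 0.1351, 0.168]
tcp_rot: [[-0.985, -0.171, 0.008], [-0.171, 0.985, 0.002], [-0.008, 0.0, -1.0]]
force: [0.9, 0.4, 1.0]
finger_gap: 0.654
t12.1 tcp [584.6 135.1 168. ] a -170.1 tilt [0.008 0.002] j [13. 15. -0. 74.  0.  3.] F [0.9 0.4 1. ] gap 0.654
turn [-0.02  0.09 -6.03] then shift cm [-2.64 25.67  0.8 ] | 25.8
turn [ 0.01  0.09 -0.03] then shift cm [10.55 23.55  0.8 ] | 25.8
```

```bash
python3 -m handwheel '[{"xyz":[1.3,2.9,0],"dr":[0,0,0],"fingers":-1},{"xyz":[1.3,2.9,0],"dr":[0,0,0],"fingers":-1},{"xyz":[1.3,2.9,0],"dr":[0,0,0],"fingers":-1},{"xyz":[1.3,2.9,0],"dr":[0,0,0],"fingers":-1},{"xyz":[1.3,2.9,0],"dr":[0,0,0],"fingers":-1},{"xyz":[1.3,2.9,0],"dr":[0,0,0],"fingers":-1},{"xyz":[1.3,2.9,0],"dr":[0,0,0],"fingers":-1},{"xyz":[1.4,3.2,0],"dr":[0,0,0],"fingers":-1},{"xyz":[0,0,0],"dr":[0,0,0],"fingers":-1},{"xyz":[0,0,0],"dr":[0,0,0],"fingers":-1}]'>/dev/null;python3 -c "
from h import *
st();go(439.8,348.7,36,190)
s=arm.snapshot('scene');np.savez('scene2.npz',**s);cv2.imwrite('pics/s3.png',cv2.resize(s['pixels'][180:380,220:460,::-1],None,fx=3,fy=3))"
```

```text
t13.1 tcp [438.3 348.5 162.3] a -170.0 tilt [ 0. -0.] j [38. 11. -6. 73. -0. 29.] F [ 1.1 -0.5 -0.5] gap 1.000
turn [-0.    0.   -0.01] then shift cm [-1.500e-01 -1.000e-02  1.263e+01] | 12.6
```

View pics/s3.png

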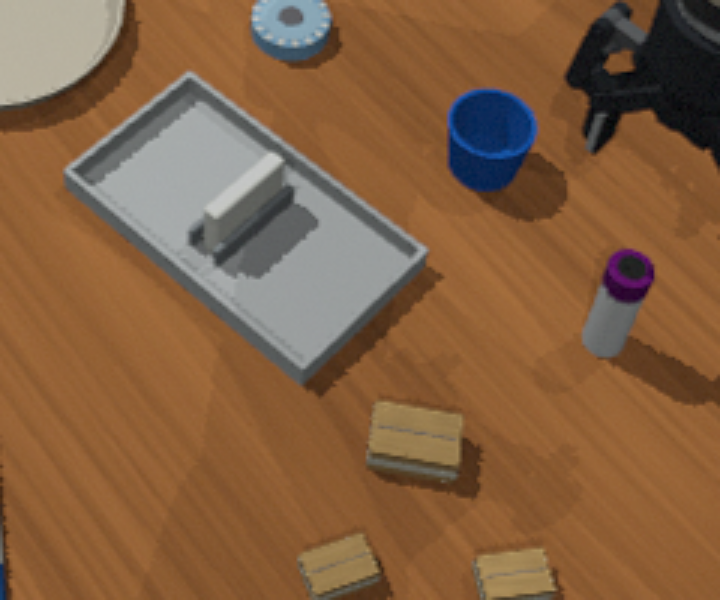

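The divider sits in the slot (crop pixel 245,205), the cup is undisturbed, and the tube stands at (620,305). Descending on the tube.

```bash
python3 -m handwheel '[{"xyz":[-0.15,0,2],"dr":[0,0,0],"fingers":-1},{"xyz":[0,0,3],"dr":[0,0,0],"fingers":-1},{"xyz":[0,0,3],"dr":[0,0,0],"fingers":-1},{"xyz":[0,0,2.5],"dr":[0,0,0],"fingers":-1},{"xyz":[0,0,2],"dr":[0,0,0],"fingers":-1},{"xyz":[0,0,0],"dr":[0,0,0],"fingers":-1},{"xyz":[0,0,0],"dr":[0,0,0],"fingers":-1},{"xyz":[0,0,0],"dr":[0,0,0],"fingers":1},{"xyz":[0,0,0],"dr":[0,0,0],"fingers":1},{"xyz":[0,0,0],"dr":[0,0,0],"fingers":1},{"xyz":[0,0,0],"dr":[0,0,0],"fingers":1},{"xyz":[0,0,0],"dr":[0,0,0],"fingers":1},{"xyz":[0,0,0],"dr":[0,0,0],"fingers":1},{"xyz":[0,0,0],"dr":[0,0,0],"fingers":1},{"xyz":[0,0,0],"dr":[0,0,0],"fingers":1},{"xyz":[0,0,0],"dr":[0,0,0],"fingers":1}]' 40;python3 -c "
from h import *
st()"
```

```text
time_s: 14.7
tcp_pos: [0.4407, 0.3487, 0.038]
tcp_rot: [[-0.985, -0.171, 0.001], [-0.171, 0.985, 0.001], [-0.001, 0.001, -1.0]]
force: [-1.0, -0.0, 5.9]
finger_gap: 0.329
t14.7 tcp [440.7 348.7  38. ] a -170.1 tilt [0.001 0.001] j [ 38.  15. -17.  57.  -0.  29.] F [-1.  -0.   5.9] gap 0.329
```

```bash
python3 -m handwheel '[{"xyz":[0,0,-1],"dr":[0,0,0],"fingers":1},{"xyz":[0,0,-3],"dr":[0,0,0],"fingers":1},{"xyz":[0,0,-3],"dr":[0,0,0],"fingers":1},{"xyz":[0,0,-3],"dr":[0,0,0],"fingers":1},{"xyz":[0,0,0],"dr":[0,0,0],"fingers":1},{"xyz":[0,0,0],"dr":[0,0,0],"fingers":1}]' ;python3 -c "
from h import *
st();go(593.5,71.7,140,190)"
```

```text
time_s: 15.3
tcp_pos: [0.4404, 0.3486, 0.1379]
tcp_rot: [[-0.985, -0.171, 0.001], [-0.171, 0.985, 0.001], [-0.001, 0.001, -1.0]]
force: [-0.6, -1.0, -0.8]
finger_gap: 0.327
t15.3 tcp [440.4 348.6 137.9] a -170.1 tilt [0.001 0.001] j [38. 12. -8. 70.  0. 29.] F [-0.6 -1.  -0.8] gap 0.327
turn [ 0.01  0.01 -0.03] then shift cm [-10.27 -29.93  -0.21] | 31.6
```

```bash
python3 -m handwheel '[{"xyz":[-1,-3,0],"dr":[0,0,0],"fingers":1},{"xyz":[-1,-3,0],"dr":[0,0,0],"fingers":1},{"xyz":[-1,-3,0],"dr":[0,0,0],"fingers":1},{"xyz":[-1,-3,0],"dr":[0,0,0],"fingers":1},{"xyz":[-1,-3,0],"dr":[0,0,0],"fingers":1},{"xyz":[-1,-3,0],"dr":[0,0,0],"fingers":1},{"xyz":[-1,-3,0],"dr":[0,0,0],"fingers":1},{"xyz":[-1,-3,0],"dr":[0,0,0],"fingers":1},{"xyz":[-1,-3,0],"dr":[0,0,0],"fingers":1},{"xyz":[-1.2,-3,0],"dr":[0,0,0],"fingers":1},{"xyz":[0,0,0],"dr":[0,0,0],"fingers":1},{"xyz":[0,0,0],"dr":[0,0,0],"fingers":1},{"xyz":[0,0,0],"dr":[0,0,0],"fingers":1}]' >/dev/null;python3 -c "
from h import *
st();go(593.5,71.7,42,190)"
```

```text
t16.6 tcp [591.1  70.8 136.3] a -170.1 tilt [-0.002  0.   ] j [ 7. 16. -4. 71.  0. -3.] F [ 0.5 -0.2 -0.8] gap 0.328
turn [ 0.01 -0.02 -0.02] then shift cm [-0.25  0.05  9.43] | 9.4
```

```bash
python3 -m handwheel '[{"xyz":[-0.2,0,2],"dr":[0,0,0],"fingers":1},{"xyz":[0,0,3],"dr":[0,0,0],"fingers":1},{"xyz":[0,0,2.5],"dr":[0,0,0],"fingers":1},{"xyz":[0,0,1],"dr":[0,0,0],"fingers":1},{"xyz":[0,0,0.5],"dr":[0,0,0],"fingers":1},{"xyz":[0,0,0.2],"dr":[0,0,0],"fingers":1},{"xyz":[0,0,0.1],"dr":[0,0,0],"fingers":1},{"xyz":[0,0,0],"dr":[0,0,0],"fingers":1},{"xyz":[0,0,0],"dr":[0,0,0],"fingers":1}]';python3 -c "
from h import *
st()"
```

```text
time_s: 17.5
tcp_pos: [0.5946, 0.0706, 0.0452]
tcp_rot: [[-0.985, -0.171, 0.001], [-0.171, 0.985, 0.0], [-0.001, -0.0, -1.0]]
force: [-0.3, -0.8, -0.6]
finger_gap: 0.325
t17.5 tcp [594.6  70.6  45.2] a -170.2 tilt [0.001 0.   ] j [  7.  18. -12.  60.  -0.  -3.] F [-0.3 -0.8 -0.6] gap 0.325
```

```bash
python3 -m handwheel '[{"xyz":[0,0,0.1],"dr":[0,0,0],"fingers":1},{"xyz":[0,0,0.1],"dr":[0,0,0],"fingers":1},{"xyz":[0,0,0.1],"dr":[0,0,0],"fingers":1},{"xyz":[0,0,0],"dr":[0,0,0],"fingers":1},{"xyz":[0,0,0],"dr":[0,0,0],"fingers":1}]';python3 -c "
from h import *
st()"
```

```text
time_s: 18.0
tcp_pos: [0.5946, 0.0707, 0.0421]
tcp_rot: [[-0.985, -0.171, 0.001], [-0.171, 0.985, 0.0], [-0.001, -0.0, -1.0]]
force: [-1.1, 0.2, 6.0]
finger_gap: 0.326
t18.0 tcp [594.6  70.7  42.1] a -170.2 tilt [0.001 0.   ] j [  7.  19. -12.  59.  -0.  -3.] F [-1.1  0.2  6. ] gap 0.326
```

```bash
python3 -m handwheel '[{"xyz":[0,0,0],"dr":[0,0,0],"fingers":0.2},{"xyz":[0,0,0],"dr":[0,0,0],"fingers":0},{"xyz":[0,0,0],"dr":[0,0,0],"fingers":0},{"xyz":[0,0,0],"dr":[0,0,0],"fingers":-0.1},{"xyz":[0,0,0],"dr":[0,0,0],"fingers":-0.1},{"xyz":[0,0,0],"dr":[0,0,0],"fingers":-0.1},{"xyz":[0,0,-1],"dr":[0,0,0],"fingers":-0.1},{"xyz":[0,0,-2],"dr":[0,0,0],"fingers":-0.1},{"xyz":[0,0,-2],"dr":[0,0,0],"fingers":-0.1},{"xyz":[0,0,-2],"dr":[0,0,0],"fingers":-0.1},{"xyz":[0,0,-2],"dr":[0,0,0],"fingers":-0.1},{"xyz":[0,0,-2],"dr":[0,0,0],"fingers":-0.1},{"xyz":[0,0,-2],"dr":[0,0,0],"fingers":-0.1},{"xyz":[0,0,0],"dr":[0,0,0],"fingers":-0.1}]';python3 -c "
from h import *
st();go(597.4,335.8,100,133.4)"
```

```text
time_s: 19.4
tcp_pos: [0.5956, 0.0708, 0.1752]
tcp_rot: [[-0.985, -0.171, 0.006], [-0.171, 0.985, 0.001], [-0.006, -0.0, -1.0]]
force: [0.3, -0.1, 0.2]
finger_gap: 0.553
t19.4 tcp [595.6  70.8 175.2] a -170.2 tilt [0.006 0.001] j [ 7. 15.  1. 75.  0. -3.] F [ 0.3 -0.1  0.2] gap 0.553
turn [ 0.03  0.06 11.29] then shift cm [19.13 18.34  7.52] | 27.6
```

```bash
python3 -m handwheel '[{"xyz":[0,0,0],"dr":[0,0,1.5],"fingers":-1},{"xyz":[0,0,0],"dr":[0,0,1.5],"fingers":-1},{"xyz":[0,0,0],"dr":[0,0,1.5],"fingers":-1},{"xyz":[0,0,0],"dr":[0,0,1.5],"fingers":-1},{"xyz":[0,0,0],"dr":[0,0,1.5],"fingers":-1},{"xyz":[0,0,0],"dr":[0,0,1.5],"fingers":-1},{"xyz":[0,0,0],"dr":[0,0,1.5],"fingers":-1},{"xyz":[0,0,0],"dr":[0,0,0.8],"fingers":-1},{"xyz":[2.4,2.3,0],"dr":[0,0,0],"fingers":-1},{"xyz":[2.4,2.3,0],"dr":[0,0,0],"fingers":-1},{"xyz":[2.4,2.3,0],"dr":[0,0,0],"fingers":-1},{"xyz":[2.4,2.3,0],"dr":[0,0,0],"fingers":-1},{"xyz":[2.4,2.3,1],"dr":[0,0,0],"fingers":-1},{"xyz":[2.4,2.3,2],"dr":[0,0,0],"fingers":-1},{"xyz":[2.4,2.3,2],"dr":[0,0,0],"fingers":-1},{"xyz":[2.3,2.2,2],"dr":[0,0,0],"fingers":-1},{"xyz":[0,0,0],"dr":[0,0,0],"fingers":-1},{"xyz":[0,0,0],"dr":[0,0,0],"fingers":-1}]'>/dev/null;python3 -c "
from h import *
st();go(597.4,335.8,3,133.4)"
```

```text
t21.2 tcp [595.1 335.3  99.9] a 133.4 tilt [-0.002 -0.002] j [29. 26.  6. 70. -0. 76.] F [ 0.6 -0.1 -0.1] gap 0.995
turn [-0.03 -0.    0.01] then shift cm [-0.12  0.2   9.69] | 9.7
```

```bash
python3 -c "
from h import *
s=arm.snapshot('scene');cv2.imwrite('pics/s4.png',cv2.resize(s['pixels'][180:380,220:460,::-1],None,fx=3,fy=3))"
python3 -m handwheel '[{"xyz":[-0.1,0.1,2],"dr":[0,0,0],"fingers":-1},{"xyz":[0,0,2.5],"dr":[0,0,0],"fingers":-1},{"xyz":[0,0,2.5],"dr":[0,0,0],"fingers":-1},{"xyz":[0,0,1.5],"dr":[0,0,0],"fingers":-1},{"xyz":[0,0,0.8],"dr":[0,0,0],"fingers":-1},{"xyz":[0,0,0],"dr":[0,0,0],"fingers":-1},{"xyz":[0,0,0],"dr":[0,0,0],"fingers":-1}]';python3 -c "
from h import *
st();s=arm.snapshot('scene');cv2.imwrite('pics/s5.png',cv2.resize(s['pixels'][260:400,280:460,::-1],None,fx=4,fy=4))"
```

```text
time_s: 21.95
tcp_pos: [0.5981, 0.3351, 0.0095]
tcp_rot: [[-0.686, 0.727, 0.001], [0.727, 0.686, 0.001], [-0.0, 0.002, -1.0]]
force: [-0.8, -0.1, 0.7]
finger_gap: 1.0
t21.9 tcp [598.1 335.1   9.5] a 133.3 tilt [0.001 0.001] j [29. 29. -1. 60. -0. 76.] F [-0.8 -0.1  0.7] gap 1.000
```

View pics/s4.png

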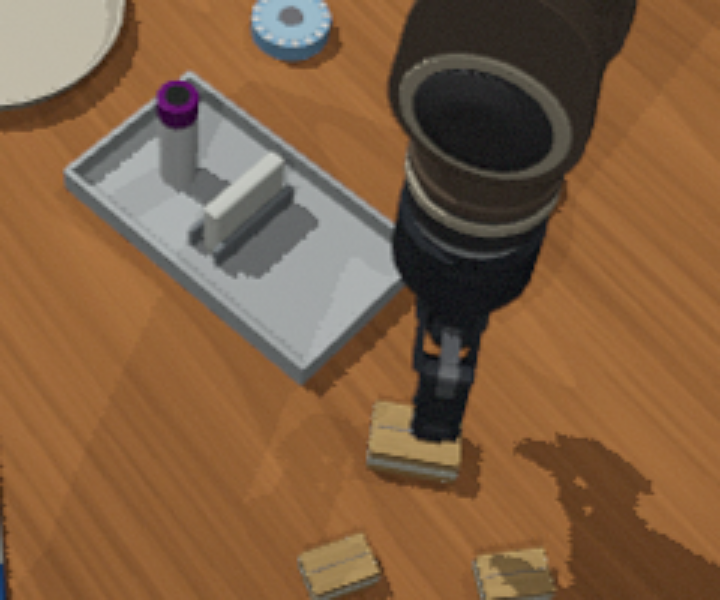

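View pics/s5.png

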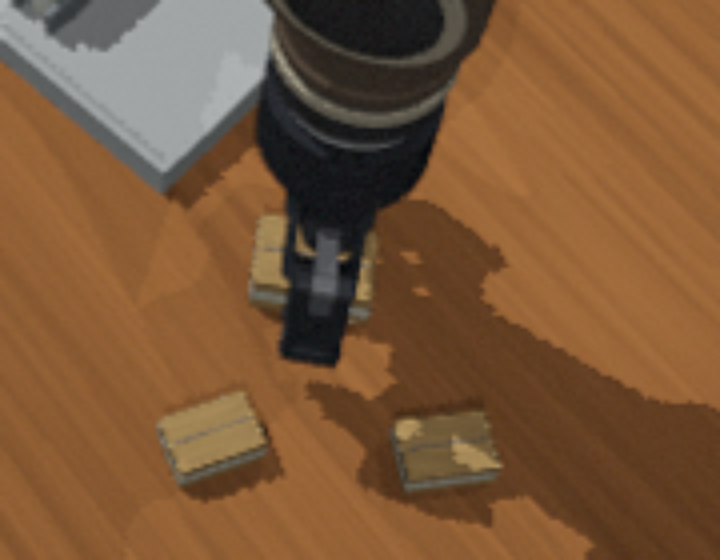

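The tube stands upright in the tray (first crop, 178,135), and the fingers straddle the carton (second crop, 315,290). Going a little lower, then gripping.

```bash
python3 -m handwheel '[{"xyz":[0,0,0.5],"dr":[0,0,0],"fingers":-1},{"xyz":[0,0,0],"dr":[0,0,0],"fingers":1},{"xyz":[0,0,0],"dr":[0,0,0],"fingers":1},{"xyz":[0,0,0],"dr":[0,0,0],"fingers":1},{"xyz":[0,0,0],"dr":[0,0,0],"fingers":1},{"xyz":[0,0,0],"dr":[0,0,0],"fingers":1},{"xyz":[0,0,0],"dr":[0,0,0],"fingers":1},{"xyz":[0,0,0],"dr":[0,0,0],"fingers":1},{"xyz":[0,0,0],"dr":[0,0,0],"fingers":1},{"xyz":[0,0,0],"dr":[0,0,0],"fingers":1}]' 40;python3 -c "
from h import *
st()"
```

```text
time_s: 23.0
tcp_pos: [0.5976, 0.3352, 0.0036]
tcp_rot: [[-0.686, 0.727, 0.0], [0.727, 0.686, 0.0], [-0.0, 0.001, -1.0]]
force: [0.7, 0.4, 2.9]
finger_gap: 0.413
t23.0 tcp [597.6 335.2   3.6] a 133.4 tilt [0. 0.] j [29. 29. -2. 59.  0. 76.] F [0.7 0.4 2.9] gap 0.413
```

```bash
python3 -m handwheel '[{"xyz":[0,0,-1],"dr":[0,0,0],"fingers":1},{"xyz":[0,0,-2],"dr":[0,0,0],"fingers":1},{"xyz":[0,0,-3],"dr":[0,0,0],"fingers":1},{"xyz":[0,0,-3],"dr":[0,0,0],"fingers":1},{"xyz":[0,0,0],"dr":[0,0,1.3],"fingers":1},{"xyz":[0,0,0],"dr":[0,0,1.3],"fingers":1},{"xyz":[0,0,0],"dr":[0,0,1.3],"fingers":1},{"xyz":[0,0,0],"dr":[0,0,1.3],"fingers":1},{"xyz":[0,0,0],"dr":[0,0,1.5],"fingers":1},{"xyz":[0,0,0],"dr":[0,0,0],"fingers":1},{"xyz":[0,0,0],"dr":[0,0,0],"fingers":1}]' ;python3 -c "
from h import *
st();go(571.7,195.7,90,100)"
```

```text
time_s: 24.1
tcp_pos: [0.5973, 0.335, 0.0934]
tcp_rot: [[-0.174, 0.985, -0.0], [0.985, 0.174, -0.0], [-0.0, -0.0, -1.0]]
force: [-0.2, 0.3, -0.2]
finger_gap: 0.412
t24.1 tcp [597.3 335.   93.4] a 100.0 tilt [-0. -0.] j [ 29.  26.   6.  70.  -0. 109.] F [-0.2  0.3 -0.2] gap 0.412
turn [-0.  0.  0.] then shift cm [-13.27  -4.94   0.34] | 14.2
```

```bash
python3 -m handwheel '[{"xyz":[-2.2,-0.8,0],"dr":[0,0,0],"fingers":1},{"xyz":[-2.2,-0.8,0],"dr":[0,0,0],"fingers":1},{"xyz":[-2.2,-0.8,0],"dr":[0,0,0],"fingers":1},{"xyz":[-2.2,-0.8,0],"dr":[0,0,0],"fingers":1},{"xyz":[-2.2,-0.8,0],"dr":[0,0,0],"fingers":1},{"xyz":[-2.2,-0.9,0],"dr":[0,0,0],"fingers":1},{"xyz":[0,0,0],"dr":[0,0,0],"fingers":1},{"xyz":[0,0,0],"dr":[0,0,0],"fingers":1},{"xyz":[0,0,2],"dr":[0,0,0],"fingers":1},{"xyz":[0,0,2],"dr":[0,0,0],"fingers":1},{"xyz":[0,0,2],"dr":[0,0,0],"fingers":1},{"xyz":[0,0,1],"dr":[0,0,0],"fingers":1},{"xyz":[0,0,0],"dr":[0,0,0],"fingers":1},{"xyz":[0,0,0],"dr":[0,0,0],"fingers":1}]' ;python3 -c "
from h import *
st();go(571.7,195.7,7.6,100)
s=arm.snapshot('scene');cv2.imwrite('pics/s6.png',cv2.resize(s['pixels'][180:380,220:460,::-1],None,fx=3,fy=3))"
```

```text
time_s: 25.5
tcp_pos: [0.5721, 0.1972, 0.0238]
tcp_rot: [[-0.172, 0.985, 0.0], [0.985, 0.172, 0.0], [0.0, 0.0, -1.0]]
force: [-0.2, 0.4, -0.5]
finger_gap: 0.414
t25.5 tcp [572.1 197.2  23.8] a 99.9 tilt [0. 0.] j [ 19.  20. -13.  57.   0.  99.] F [-0.2  0.4 -0.5] gap 0.414
turn [ 0.   -0.   -0.02] then shift cm [-0.14 -0.06  1.62] | 1.6
```

View pics/s6.png

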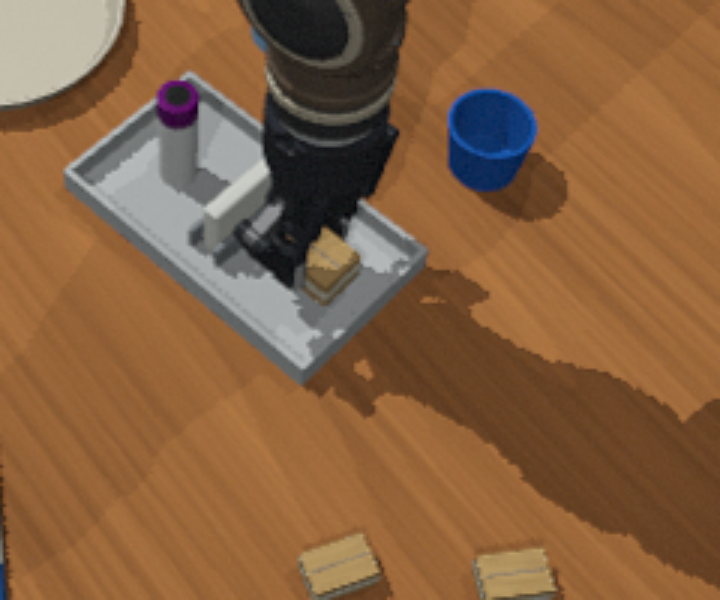

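The carton is held level inside the compartment (crop 330,265). Lowering it until it touches.

```bash
python3 -m handwheel '[{"xyz":[0,0,0.7],"dr":[0,0,0],"fingers":1},{"xyz":[0,0,0.5],"dr":[0,0,0],"fingers":1},{"xyz":[0,0,0.2],"dr":[0,0,0],"fingers":1},{"xyz":[0,0,0.2],"dr":[0,0,0],"fingers":1},{"xyz":[0,0,0],"dr":[0,0,0],"fingers":1},{"xyz":[0,0,0],"dr":[0,0,0],"fingers":1}]'
```

```text
time_s: 26.15
tcp_pos: [0.5717, 0.1966, 0.0076]
tcp_rot: [[-0.171, 0.985, 0.0], [0.985, 0.171, 0.0], [0.0, 0.0, -1.0]]
force: [-0.9, -1.1, 2.8]
finger_gap: 0.413
```

Touching the floor at the height I expected. Releasing and raising.

```bash
python3 -m handwheel '[{"xyz":[0,0,0],"dr":[0,0,0],"fingers":0},{"xyz":[0,0,0],"dr":[0,0,0],"fingers":-0.1},{"xyz":[0,0,0],"dr":[0,0,0],"fingers":-0.2},{"xyz":[0,0,0],"dr":[0,0,0],"fingers":-0.2},{"xyz":[0,0,0],"dr":[0,0,0],"fingers":-0.2},{"xyz":[0,0,-1],"dr":[0,0,0],"fingers":-0.2},{"xyz":[0,0,-2],"dr":[0,0,0],"fingers":-0.2},{"xyz":[0,0,-3],"dr":[0,0,0],"fingers":-0.2},{"xyz":[0,0,-3],"dr":[0,0,0],"fingers":-0.2},{"xyz":[0,0,-3],"dr":[0,0,0],"fingers":-0.2},{"xyz":[0,0,-3],"dr":[0,0,0],"fingers":-0.2},{"xyz":[0,0,-1],"dr":[0,0,0],"fingers":-0.2},{"xyz":[0,0,0],"dr":[0,0,0],"fingers":-0.2}]';python3 -c "
from h import *
st();go(451.5,-344.3,150,150)"
```

```text
time_s: 27.45
tcp_pos: [0.5727, 0.1969, 0.1695]
tcp_rot: [[-0.171, 0.985, 0.004], [0.985, 0.171, 0.001], [0.001, 0.004, -1.0]]
force: [-0.6, -0.4, 0.3]
finger_gap: 0.6
t27.4 tcp [572.7 196.9 169.5] a 99.8 tilt [0.004 0.001] j [19. 16.  1. 75. -0. 99.] F [-0.6 -0.4  0.3] gap 0.600
turn [ 4.000e-02  1.000e-02 -1.003e+01] then shift cm [-16.57 -52.93   1.95] | 55.5
```

```bash
python3 -c "
from h import *
go(451.5,-344.3,165,100)"; echo
```

```text
turn [ 0.04 -0.01 -0.03] then shift cm [-51.2  -21.33   0.45] | 55.5
```

```bash
python3 -m handwheel '[{"xyz":[-2.7,-1.1,0],"dr":[0,0,0],"fingers":-1},{"xyz":[-2.7,-1.1,0],"dr":[0,0,0],"fingers":-1},{"xyz":[-2.7,-1.1,0],"dr":[0,0,0],"fingers":-1},{"xyz":[-2.7,-1.1,0],"dr":[0,0,0],"fingers":-1},{"xyz":[-2.7,-1.1,0],"dr":[0,0,0],"fingers":-1},{"xyz":[-2.7,-1.1,0],"dr":[0,0,0],"fingers":-1},{"xyz":[-2.7,-1.1,0],"dr":[0,0,0],"fingers":-1},{"xyz":[-2.7,-1.1,0],"dr":[0,0,0],"fingers":-1},{"xyz":[-2.7,-1.1,0],"dr":[0,0,0],"fingers":-1},{"xyz":[-2.7,-1.1,0],"dr":[0,0,0],"fingers":-1},{"xyz":[-2.7,-1.1,0],"dr":[0,0,0],"fingers":-1},{"xyz":[-2.7,-1.1,0],"dr":[0,0,0],"fingers":-1},{"xyz":[-2.7,-1.1,0],"dr":[0,0,0],"fingers":-1},{"xyz":[-2.7,-1.1,0],"dr":[0,0,0],"fingers":-1},{"xyz":[-2.7,-1.1,0],"dr":[0,0,0],"fingers":-1},{"xyz":[-2.7,-1.2,0],"dr":[0,0,0],"fingers":-1},{"xyz":[-2.7,-1.2,0],"dr":[0,0,0],"fingers":-1},{"xyz":[-2.7,-1.2,0],"dr":[0,0,0],"fingers":-1},{"xyz":[-2.6,-1.2,0],"dr":[0,0,0],"fingers":-1},{"xyz":[0,0,0],"dr":[0,0,0],"fingers":-1}]' >/dev/null;python3 -c "
from h import *
st();go(451.5,-344.3,20,100)
s=arm.snapshot('scene');cv2.imwrite('pics/s7.png',s['pixels'][:,:,::-1])"
```

```text
t29.4 tcp [ 447.9 -346.4  165.1] a 99.6 tilt [-0.003  0.001] j [-38.  12.  -5.  73.  -0.  43.] F [ 0.9  0.7 -0.2] gap 0.999
turn [-0.03 -0.02 -0.07] then shift cm [ 0.15  0.39 14.51] | 14.5
```

View pics/s7.png

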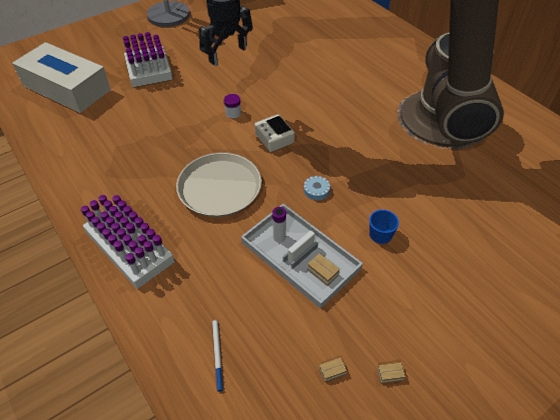

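The tray kit is complete: tube at (280,222), divider at (300,247), carton at (324,268). Descending on the pot.

```bash
python3 -m handwheel '[{"xyz":[0.1,0.2,2],"dr":[0,0,0],"fingers":-1},{"xyz":[0,0,3],"dr":[0,0,0],"fingers":-1},{"xyz":[0,0,3],"dr":[0,0,0],"fingers":-1},{"xyz":[0,0,2],"dr":[0,0,0],"fingers":-1},{"xyz":[0,0,0],"dr":[0,0,0],"fingers":-1},{"xyz":[0,0,0],"dr":[0,0,0],"fingers":-1}]';python3 -c "
from h import *
go(451.5,-344.3,20,100)"
```

```text
time_s: 30.1
tcp_pos: [0.4511, -0.3419, 0.067]
tcp_rot: [[-0.172, 0.985, -0.001], [0.985, 0.172, 0.001], [0.001, -0.001, -1.0]]
force: [0.4, 0.5, 0.1]
finger_gap: 1.003
turn [-0.01 -0.01 -0.02] then shift cm [-0.24 -0.    4.7 ] | 4.7
```

```bash
python3 -m handwheel '[{"xyz":[-0.2,0,1],"dr":[0,0,0],"fingers":-1},{"xyz":[0,0,2],"dr":[0,0,0],"fingers":-1},{"xyz":[0,0,1.5],"dr":[0,0,0],"fingers":-1},{"xyz":[0,0,0],"dr":[0,0,0],"fingers":-1},{"xyz":[0,0,0],"dr":[0,0,0],"fingers":-1},{"xyz":[0,0,0],"dr":[0,0,0],"fingers":1},{"xyz":[0,0,0],"dr":[0,0,0],"fingers":1},{"xyz":[0,0,0],"dr":[0,0,0],"fingers":1},{"xyz":[0,0,0],"dr":[0,0,0],"fingers":1},{"xyz":[0,0,0],"dr":[0,0,0],"fingers":1},{"xyz":[0,0,0],"dr":[0,0,0],"fingers":1},{"xyz":[0,0,0],"dr":[0,0,0],"fingers":1},{"xyz":[0,0,0],"dr":[0,0,0],"fingers":1}]' 40;python3 -c "
from h import *
st()
s=arm.snapshot('scene');cv2.imwrite('pics/s8.png',cv2.resize(s['pixels'][40:180,140:320,::-1],None,fx=4,fy=4))"
```

```text
time_s: 31.4
tcp_pos: [0.4521, -0.3453, 0.0233]
tcp_rot: [[-0.171, 0.985, 0.001], [0.985, 0.171, -0.001], [-0.001, 0.001, -1.0]]
force: [-0.7, 0.6, 4.5]
finger_gap: 0.517
t31.4 tcp [ 452.1 -345.3   23.3] a 99.9 tilt [ 0.001 -0.001] j [-37.  16. -18.  56.   0.  43.] F [-0.7  0.6  4.5] gap 0.517
```

View pics/s8.png

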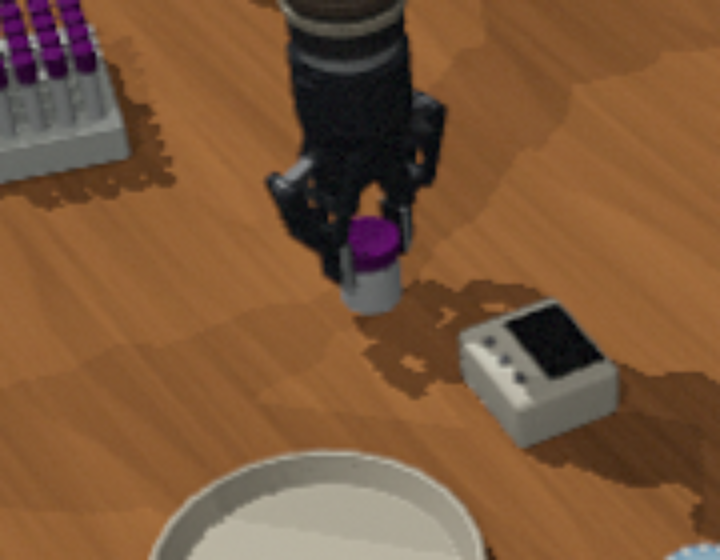

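The lid is gripped (crop 375,245), and the gap of 44 mm agrees.

```bash
python3 -m handwheel '[{"xyz":[0,0,-1],"dr":[0,0,0],"fingers":1},{"xyz":[0,0,-2],"dr":[0,0,0],"fingers":1},{"xyz":[0,0,-3],"dr":[0,0,0],"fingers":1},{"xyz":[0,0,-3],"dr":[0,0,0],"fingers":1},{"xyz":[0,0,0],"dr":[0,0,0],"fingers":1},{"xyz":[0,0,0],"dr":[0,0,0],"fingers":1}]' ;python3 -c "
from h import *
st();go(670.5,-132.5,115,100)"
```

```text
time_s: 32.05
tcp_pos: [0.4519, -0.3451, 0.1131]
tcp_rot: [[-0.171, 0.985, 0.001], [0.985, 0.171, -0.001], [-0.001, 0.001, -1.0]]
force: [-0.4, 0.1, -1.3]
finger_gap: 0.513
t32.0 tcp [ 451.9 -345.1  113.1] a 99.9 tilt [ 0.001 -0.001] j [-37.  13. -10.  67.   0.  43.] F [-0.4  0.1 -1.3] gap 0.513
turn [ 0.01  0.01 -0.03] then shift cm [17.15 25.22 -0.19] | 30.5
```

```bash
python3 -m handwheel '[{"xyz":[1.7,2.5,0],"dr":[0,0,0],"fingers":1},{"xyz":[1.7,2.5,0],"dr":[0,0,0],"fingers":1},{"xyz":[1.7,2.5,0],"dr":[0,0,0],"fingers":1},{"xyz":[1.7,2.5,0],"dr":[0,0,0],"fingers":1},{"xyz":[1.7,2.5,0],"dr":[0,0,0],"fingers":1},{"xyz":[1.7,2.5,0],"dr":[0,0,0],"fingers":1},{"xyz":[1.7,2.5,0],"dr":[0,0,0],"fingers":1},{"xyz":[1.7,2.5,0],"dr":[0,0,0],"fingers":1},{"xyz":[1.7,2.5,0],"dr":[0,0,0],"fingers":1},{"xyz":[1.8,2.7,0],"dr":[0,0,0],"fingers":1},{"xyz":[0,0,0],"dr":[0,0,0],"fingers":1},{"xyz":[0,0,0],"dr":[0,0,0],"fingers":1},{"xyz":[0,0,0],"dr":[0,0,0],"fingers":1}]' >/dev/null;python3 -c "
from h import *
st();go(670.5,-132.5,29,100)"
```

```text
t33.4 tcp [ 669.5 -133.7  111.2] a 99.8 tilt [-0.002  0.   ] j [-11.  26.   7.  72.  -0.  69.] F [-0.3  0.2 -1.6] gap 0.511
turn [-0.02 -0.01 -0.04] then shift cm [0.1  0.12 8.22] | 8.2
```

```bash
python3 -m handwheel '[{"xyz":[0.1,0.1,2],"dr":[0,0,0],"fingers":1},{"xyz":[0,0,3],"dr":[0,0,0],"fingers":1},{"xyz":[0,0,2],"dr":[0,0,0],"fingers":1},{"xyz":[0,0,0.7],"dr":[0,0,0],"fingers":1},{"xyz":[0,0,0],"dr":[0,0,0],"fingers":1},{"xyz":[0,0,0],"dr":[0,0,0],"fingers":1}]'
python3 -m handwheel '[{"xyz":[0,0,0.2],"dr":[0,0,0],"fingers":1},{"xyz":[0,0,0.2],"dr":[0,0,0],"fingers":1},{"xyz":[0,0,0.1],"dr":[0,0,0],"fingers":1},{"xyz":[0,0,0],"dr":[0,0,0],"fingers":1},{"xyz":[0,0,0],"dr":[0,0,0],"fingers":1}]'
```

```text
time_s: 33.95
tcp_pos: [0.6717, -0.1328, 0.0365]
tcp_rot: [[-0.17, 0.985, 0.001], [0.985, 0.17, -0.0], [-0.0, 0.001, -1.0]]
force: [-0.7, 0.5, -0.9]
finger_gap: 0.512
time_s: 34.45
tcp_pos: [0.6715, -0.1321, 0.0303]
tcp_rot: [[-0.171, 0.985, 0.0], [0.985, 0.171, 0.0], [-0.0, 0.0, -1.0]]
force: [0.1, -0.5, -1.5]
finger_gap: 0.51
```

```bash
python3 -m handwheel '[{"xyz":[0,0,0.1],"dr":[0,0,0],"fingers":1},{"xyz":[0,0,0.1],"dr":[0,0,0],"fingers":1},{"xyz":[0,0,0],"dr":[0,0,0],"fingers":1},{"xyz":[0,0,0],"dr":[0,0,0],"fingers":1}]'
```

```text
time_s: 34.85
tcp_pos: [0.6715, -0.1321, 0.0285]
tcp_rot: [[-0.171, 0.985, 0.0], [0.985, 0.171, 0.0], [-0.0, 0.0, -1.0]]
force: [-0.6, 0.3, 0.6]
finger_gap: 0.513
```

```bash
python3 -m handwheel '[{"xyz":[0,0,0],"dr":[0,0,0],"fingers":-0.1},{"xyz":[0,0,0],"dr":[0,0,0],"fingers":-0.3},{"xyz":[0,0,0],"dr":[0,0,0],"fingers":-0.4},{"xyz":[0,0,0],"dr":[0,0,0],"fingers":-0.4},{"xyz":[0,0,0],"dr":[0,0,0],"fingers":-0.4},{"xyz":[0,0,-1],"dr":[0,0,0],"fingers":-0.4},{"xyz":[0,0,-2],"dr":[0,0,0],"fingers":-0.4},{"xyz":[0,0,-3],"dr":[0,0,0],"fingers":-0.4},{"xyz":[0,0,-3],"dr":[0,0,0],"fingers":-1},{"xyz":[0,0,0],"dr":[0,0,-1.6],"fingers":-1},{"xyz":[0,0,0],"dr":[0,0,-1.6],"fingers":-1},{"xyz":[0,0,0],"dr":[0,0,-1.6],"fingers":-1},{"xyz":[0,0,0],"dr":[0,0,-1.6],"fingers":-1},{"xyz":[0,0,0],"dr":[0,0,-1.6],"fingers":-1},{"xyz":[0,0,0],"dr":[0,0,-1.6],"fingers":-1},{"xyz":[0,0,0],"dr":[0,0,-1.6],"fingers":-1},{"xyz":[0,0,0],"dr":[0,0,-1.6],"fingers":-1},{"xyz":[0,0,0],"dr":[0,0,-1.6],"fingers":-1},{"xyz":[0,0,0],"dr":[0,0,-1.6],"fingers":-1}]' >/dev/null;python3 -c "
from h import *
st();go(440.6,8.6,100,180)"
```

```text
t36.8 tcp [ 671.6 -132.2  119.2] a -179.8 tilt [ 0.001 -0.   ] j [-11.  26.   8.  72.  -0. -11.] F [-0.1  0.5  0. ] gap 0.999
turn [-0.    0.01  0.04] then shift cm [23.1  14.08  1.92] | 27.1
```

```bash
python3 -m handwheel '[{"xyz":[2.6,1.5,0],"dr":[0,0,0],"fingers":-1},{"xyz":[2.6,1.5,0],"dr":[0,0,0],"fingers":-1},{"xyz":[2.6,1.5,0],"dr":[0,0,0],"fingers":-1},{"xyz":[2.6,1.5,0],"dr":[0,0,0],"fingers":-1},{"xyz":[2.6,1.5,0],"dr":[0,0,0],"fingers":-1},{"xyz":[2.6,1.6,0],"dr":[0,0,0],"fingers":-1},{"xyz":[2.6,1.6,0],"dr":[0,0,0],"fingers":-1},{"xyz":[2.6,1.6,0],"dr":[0,0,0],"fingers":-1},{"xyz":[2.3,1.8,2],"dr":[0,0,0],"fingers":-1},{"xyz":[0,0,0],"dr":[0,0,0],"fingers":-1},{"xyz":[0,0,0],"dr":[0,0,0],"fingers":-1},{"xyz":[0,0,0],"dr":[0,0,0],"fingers":-1}]' >/dev/null;python3 -c "
from h import *
st();go(440.6,8.6,30,180)
s=arm.snapshot('scene');np.savez('scene3.npz',**s);cv2.imwrite('pics/s9.png',cv2.resize(s['pixels'][120:320,160:400,::-1],None,fx=3,fy=3))"
```

```text
t38.0 tcp [442.1   9.2  99.4] a 179.8 tilt [ 0.002 -0.   ] j [  1.   0. -26.  63.  -0.   1.] F [ 0.1  0.3 -0.5] gap 1.001
turn [-0.    0.03 -0.03] then shift cm [ 0.15 -0.06  6.94] | 6.9
```

View pics/s9.png

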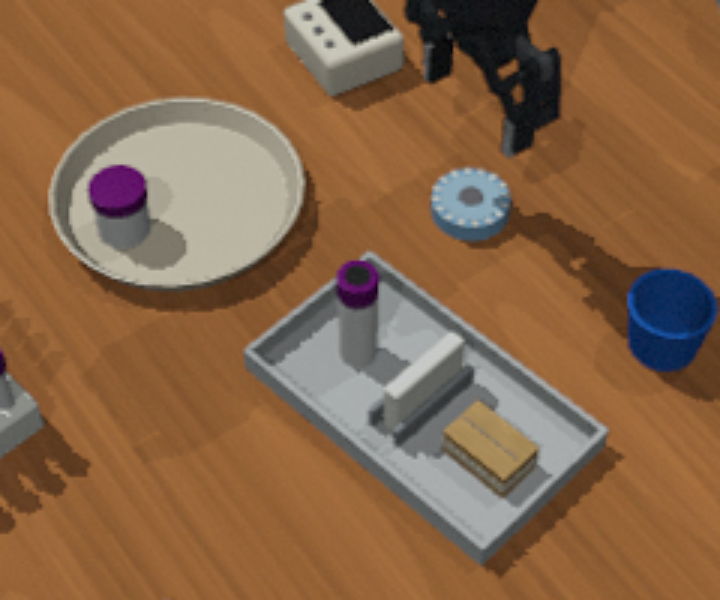

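The pot stands upright in the dish (crop 120,205), the tray kit is intact, and the disc is at (470,203). Before going low for the disc I'll measure how high the open fingertips sit.

Run:
```python
from h import *
w=cloud(np.load('scene3.npz'));tc=np.array([.4421,.0092,.0994])
d=(w-tc)*1000
for s in(-1,1):
    m=(abs(d[...,0])<16)&(s*d[...,1]>30)&(s*d[...,1]<65)&(d[...,2]>-40)&(d[...,2]<60)
    print(s,m.sum(),np.sort(d[m][:,2])[:25].round(0), "inner y",np.percentile(s*d[m][:,1],[2,98]))
```

```text
-1 148 [11. 11. 14. 15. 15. 16. 16. 16. 16. 16. 17. 17. 17. 17. 19. 19. 20. 20.
 20. 20. 20. 21. 21. 21. 21.] inner y [40.97038846 57.25867777]
1 109 [12. 16. 17. 18. 18. 20. 20. 20. 20. 21. 21. 23. 23. 23. 23. 24. 24. 25.
 25. 25. 26. 26. 26. 26. 26.] inner y [42.47608008 57.95191925]
```

```bash
python3 -m handwheel '[{"xyz":[0.1,0,2],"dr":[0,0,0],"fingers":-1},{"xyz":[0,0,3],"dr":[0,0,0],"fingers":-1},{"xyz":[0,0,2],"dr":[0,0,0],"fingers":-1},{"xyz":[0,0,0],"dr":[0,0,0],"fingers":-1},{"xyz":[0,0,0],"dr":[0,0,0],"fingers":-1}]';python3 -c "
from h import *
go(440.6,8.6,-2,180)"
```

```text
time_s: 38.5
tcp_pos: [0.4405, 0.0092, 0.0288]
tcp_rot: [[-1.0, 0.003, -0.0], [0.003, 1.0, 0.0], [0.0, 0.0, -1.0]]
force: [0.9, 0.4, -0.2]
finger_gap: 1.003
turn [ 0.   -0.   -0.04] then shift cm [-0.01 -0.06  3.08] | 3.1
```

```bash
python3 -m handwheel '[{"xyz":[0,0,1],"dr":[0,0,0],"fingers":-1},{"xyz":[0,0,1],"dr":[0,0,0],"fingers":-1},{"xyz":[0,0,0.5],"dr":[0,0,0],"fingers":-1},{"xyz":[0,0,0.5],"dr":[0,0,0],"fingers":-1},{"xyz":[0,0,0],"dr":[0,0,0],"fingers":-1},{"xyz":[0,0,0],"dr":[0,0,0],"fingers":-1}]';python3 -c "
from h import *
st()"
python3 -m handwheel '[{"xyz":[0,0,0],"dr":[0,0,0],"fingers":0.3},{"xyz":[0,0,0],"dr":[0,0,0],"fingers":0.3},{"xyz":[0,0,0],"dr":[0,0,0],"fingers":0.3},{"xyz":[0,0,0],"dr":[0,0,0],"fingers":0.3},{"xyz":[0,0,0],"dr":[0,0,0],"fingers":0.3},{"xyz":[0,0,0],"dr":[0,0,0],"fingers":0.3},{"xyz":[0,0,0],"dr":[0,0,0],"fingers":0.3}]' 40
```

```text
time_s: 39.1
tcp_pos: [0.4398, 0.0094, -0.0017]
tcp_rot: [[-1.0, 0.003, -0.0], [0.003, 1.0, -0.0], [0.0, -0.0, -1.0]]
force: [-0.7, -0.8, -1.0]
finger_gap: 1.002
t39.1 tcp [439.8   9.4  -1.7] a 179.9 tilt [-0. -0.] j [  1.   5. -36.  50.  -0.   1.] F [-0.7 -0.8 -1. ] gap 1.002
time_s: 39.8
tcp_pos: [0.4403, 0.0095, -0.0011]
tcp_rot: [[-1.0, 0.003, 0.001], [0.003, 1.0, -0.0], [-0.001, -0.0, -1.0]]
force: [-1.1, 0.9, 6.5]
finger_gap: 0.71
```

```bash
python3 -m handwheel '[{"xyz":[0,0,-0.5],"dr":[0,0,0],"fingers":0.3},{"xyz":[0,0,-1],"dr":[0,0,0],"fingers":0.3},{"xyz":[0,0,-2],"dr":[0,0,0],"fingers":0.3},{"xyz":[0,0,-3],"dr":[0,0,0],"fingers":0.3},{"xyz":[0,0,-2],"dr":[0,0,0],"fingers":0.3},{"xyz":[0,0,0],"dr":[0,0,0],"fingers":0.3},{"xyz":[0,0,0],"dr":[0,0,0],"fingers":0.3}]' 40;python3 -c "
from h import *
st();go(584.5,-132.5,85,180)
s=arm.snapshot('scene');cv2.imwrite('pics/s10.png',cv2.resize(s['pixels'][90:290,200:440,::-1],None,fx=3,fy=3))"
```

```text
time_s: 40.5
tcp_pos: [0.4401, 0.0095, 0.0837]
tcp_rot: [[-1.0, 0.003, 0.001], [0.003, 1.0, 0.0], [-0.001, 0.0, -1.0]]
force: [-0.6, 0.4, -0.0]
finger_gap: 0.708
t40.5 tcp [440.1   9.5  83.7] a 179.9 tilt [0.001 0.   ] j [  1.   1. -28.  61.   0.   1.] F [-0.6  0.4 -0. ] gap 0.708
turn [ 0.    0.01 -0.03] then shift cm [-14.44 -14.2   -0.13] | 20.3
```

View pics/s10.png

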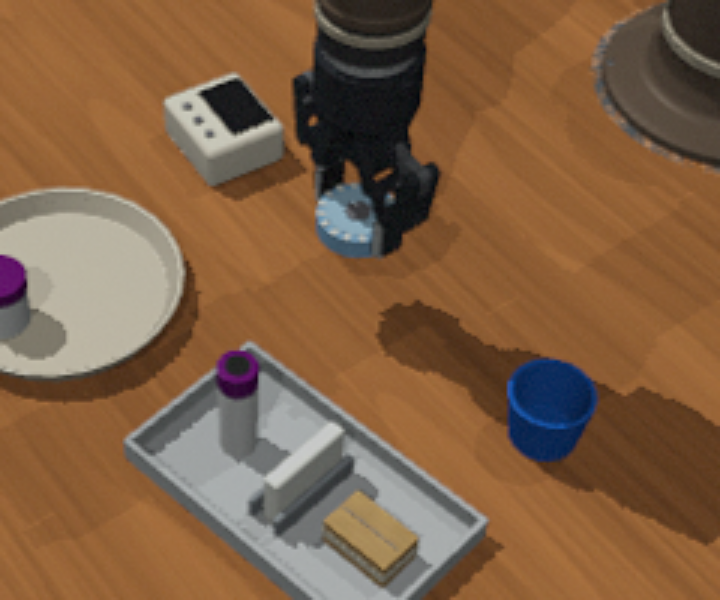

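The disc is held flat (crop 355,215). Moving it over the dish.

```bash
python3 -m handwheel '[{"xyz":[-1.8,-1.8,0],"dr":[0,0,0],"fingers":0.3},{"xyz":[-1.8,-1.8,0],"dr":[0,0,0],"fingers":0.3},{"xyz":[-1.8,-1.8,0],"dr":[0,0,0],"fingers":0.3},{"xyz":[-1.8,-1.8,0],"dr":[0,0,0],"fingers":0.3},{"xyz":[-1.8,-1.8,0],"dr":[0,0,0],"fingers":0.3},{"xyz":[-1.8,-1.8,0],"dr":[0,0,0],"fingers":0.3},{"xyz":[-1.8,-1.8,0],"dr":[0,0,0],"fingers":0.3},{"xyz":[-1.8,-1.6,0],"dr":[0,0,0],"fingers":0.3},{"xyz":[0,0,0],"dr":[0,0,0],"fingers":0.3},{"xyz":[0,0,0],"dr":[0,0,0],"fingers":0.3},{"xyz":[0,0,2],"dr":[0,0,0],"fingers":0.3},{"xyz":[0,0,2],"dr":[0,0,0],"fingers":0.3},{"xyz":[0,0,1],"dr":[0,0,0],"fingers":0.3},{"xyz":[0,0,0],"dr":[0,0,0],"fingers":0.3},{"xyz":[0,0,0],"dr":[0,0,0],"fingers":0.3}]' >/dev/null;python3 -c "
from h import *
st();go(584.5,-132.5,4,180)
s=arm.snapshot('scene');cv2.imwrite('pics/s11.png',cv2.resize(s['pixels'][90:290,140:380,::-1],None,fx=3,fy=3))"
```

```text
t42.0 tcp [ 583.2 -132.6   33.7] a 179.9 tilt [-0.  0.] j [-13.  19. -13.  58.   0. -13.] F [-1.1 -1.2  0.3] gap 0.705
turn [ 0.   -0.   -0.03] then shift cm [-0.13  0.01  2.97] | 3.0
```

View pics/s11.png

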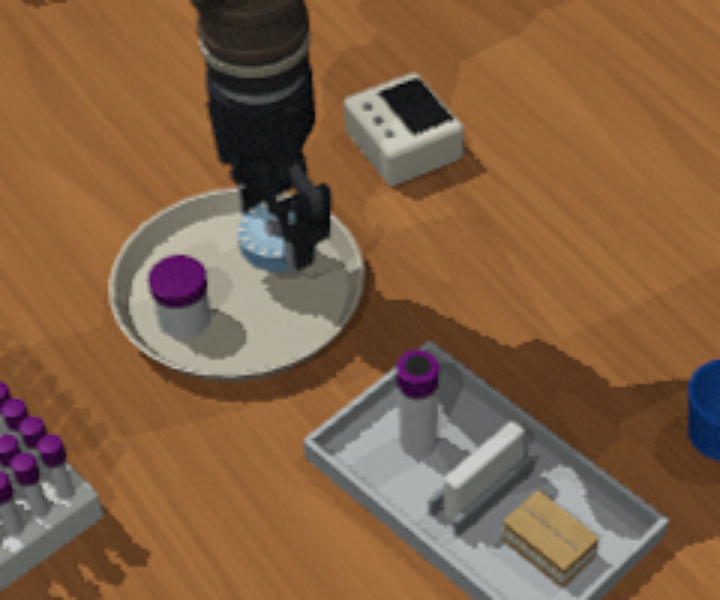

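The disc is level over the dish (crop 270,235), clear of the pot and the rim. Lowering.

```bash
python3 -m handwheel '[{"xyz":[-0.2,0,1],"dr":[0,0,0],"fingers":0.3},{"xyz":[0,0,1],"dr":[0,0,0],"fingers":0.3},{"xyz":[0,0,0.5],"dr":[0,0,0],"fingers":0.3},{"xyz":[0,0,0.2],"dr":[0,0,0],"fingers":0.3},{"xyz":[0,0,0],"dr":[0,0,0],"fingers":0.3},{"xyz":[0,0,0],"dr":[0,0,0],"fingers":0.3}]'
python3 -m handwheel '[{"xyz":[0,0,0.1],"dr":[0,0,0],"fingers":0.3},{"xyz":[0,0,0.1],"dr":[0,0,0],"fingers":0.3},{"xyz":[0,0,0],"dr":[0,0,0],"fingers":0.3},{"xyz":[0,0,0],"dr":[0,0,0],"fingers":0.3}]'
```

```text
time_s: 42.7
tcp_pos: [0.5855, -0.133, 0.0064]
tcp_rot: [[-1.0, 0.003, 0.0], [0.003, 1.0, -0.0], [-0.0, -0.0, -1.0]]
force: [0.4, 0.0, -0.8]
finger_gap: 0.707
time_s: 43.1
tcp_pos: [0.5855, -0.1329, 0.0044]
tcp_rot: [[-1.0, 0.003, 0.0], [0.003, 1.0, -0.0], [-0.0, -0.0, -1.0]]
force: [0.3, 0.5, -0.3]
finger_gap: 0.709
```

```bash
python3 -m handwheel '[{"xyz":[0,0,0.1],"dr":[0,0,0],"fingers":0.3},{"xyz":[0,0,0],"dr":[0,0,0],"fingers":0.3},{"xyz":[0,0,0],"dr":[0,0,0],"fingers":0.3}]'
python3 -m handwheel '[{"xyz":[0,0,0],"dr":[0,0,0],"fingers":-0.5},{"xyz":[0,0,0],"dr":[0,0,0],"fingers":-0.6},{"xyz":[0,0,0],"dr":[0,0,0],"fingers":-0.7},{"xyz":[0,0,0],"dr":[0,0,0],"fingers":-0.7},{"xyz":[0,0,0],"dr":[0,0,0],"fingers":-0.7},{"xyz":[0,0,-1],"dr":[0,0,0],"fingers":-0.7},{"xyz":[0,0,-2],"dr":[0,0,0],"fingers":-0.7},{"xyz":[0,0,-3],"dr":[0,0,0],"fingers":-0.7},{"xyz":[0,0,-3],"dr":[0,0,0],"fingers":-0.7},{"xyz":[0,0,-3],"dr":[0,0,0],"fingers":-0.7},{"xyz":[3,0,-2],"dr":[0,0,0],"fingers":-0.7},{"xyz":[3,0,0],"dr":[0,0,0],"fingers":-0.7},{"xyz":[3,0,0],"dr":[0,0,0],"fingers":-0.7},{"xyz":[3,0,0],"dr":[0,0,0],"fingers":-0.7},{"xyz":[3,0,0],"dr":[0,0,0],"fingers":-0.7},{"xyz":[3,0,0],"dr":[0,0,0],"fingers":-0.7},{"xyz":[0,0,0],"dr":[0,0,0],"fingers":-0.7},{"xyz":[0,0,0],"dr":[0,0,0],"fingers":-0.7}]'
python3 - <<'E'
from h import *
c,sn=np.cos(np.radians(10)),np.sin(np.radians(10))
for n in("scene","top"):
    s=arm.snapshot(n);cv2.imwrite(f"pics/{n}9.png",s["pixels"][:,:,::-1]);w=cloud(s)
    m=np.nan_to_num(w[...,2])>.009
    def rep(nm,cx,cy,r,zlo):
        q=m&(np.hypot(w[...,0]-cx,w[...,1]-cy)<r)&(w[...,2]>zlo)
        P=w[q]
        if len(P)<10: print(n,nm,"none");return
        R=cv2.minAreaRect((P[:,:2]*1000).astype(np.float32))
        print(n,nm,len(P),"zmax %.3f"%np.percentile(P[:,2],97),np.round(R[0],1),np.round(R[1],1),round(R[2],1))
    rep("tube",.5946,.0707,.03,.088);rep("divider",.5825,.134,.05,.045);rep("carton",.5717,.1966,.045,.022)
    rep("pot",.6715,-.132,.035,.045);rep("disc",.5855,-.1329,.036,.018);rep("cup",.405,.193,.05,.045);rep("printer",.4185,-.195,.07,.036)
E
```

```text
time_s: 43.4
tcp_pos: [0.5856, -0.133, 0.004]
tcp_rot: [[-1.0, 0.003, 0.001], [0.003, 1.0, -0.0], [-0.001, -0.0, -1.0]]
force: [-1.7, 0.2, 5.5]
finger_gap: 0.708
time_s: 45.2
tcp_pos: [0.4057, -0.1327, 0.1444]
tcp_rot: [[-1.0, 0.003, 0.002], [0.003, 1.0, -0.001], [-0.002, -0.001, -1.0]]
force: [1.3, 0.3, 0.6]
finger_gap: 0.847
scene tube 141 zmax 0.096 [592.8  71.7] [30.  26.8] 54.2
scene divider 253 zmax 0.086 [585.3 113.7] [70.2 58.8] 10.1
scene carton 468 zmax 0.033 [571.6 197.8] [39.6 57.8] 10.9
scene pot 274 zmax 0.057 [ 672.1 -131.1] [44.5 43.6] 27.4
scene disc 415 zmax 0.026 [ 586.1 -131.1] [61.9 60.5] 63.8
scene cup 193 zmax 0.052 [404.6 194. ] [61.6 63.4] 67.7
scene printer 1329 zmax 0.380 [ 420.4 -182.4] [112.9  75.5] 82.5
top tube 139 zmax 0.097 [593.   70.9] [27.1 26.6] 0.1
top divider 191 zmax 0.057 [581.2 134.2] [69.2 14. ] 9.6
top carton 374 zmax 0.033 [572.5 197.2] [36.3 56.2] 10.0
top pot 304 zmax 0.058 [ 671.7 -132.2] [43.4 43. ] 86.6
top disc 540 zmax 0.026 [ 585.  -132.7] [58.8 59.8] 88.3
top cup 171 zmax 0.052 [405.2 193.2] [62.3 61.8] 1.1
top printer 7995 zmax 0.640 [ 412.8 -152. ] [ 61.  101.3] 72.8
```

View pics/scene9.png

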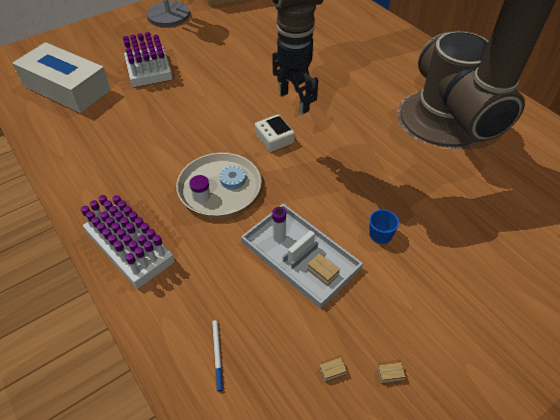

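View pics/top9.png

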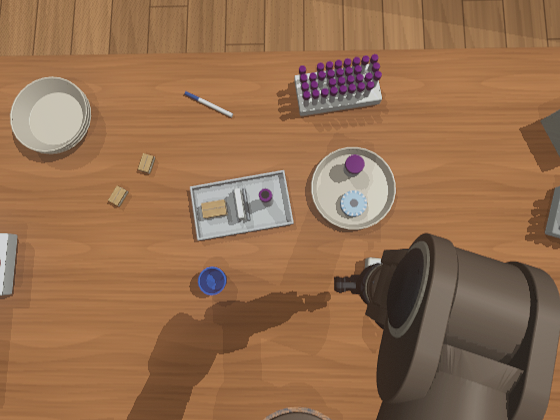

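```bash
python3 -c "
from h import *
st();print(arm.close_job())"
```

```text
t45.3 tcp [ 406.5 -132.6  143.9] a 179.9 tilt [ 0.001 -0.   ] j [-18.  -3. -23.  69.   0. -18.] F [ 0.3 -0.5  0.1] gap 0.851
the job is handed in; nothing more can be done
None
```

I made up both kits in the order asked and handed the job in at 45.3 s. Contact forces stayed at about 7 N or less in every reading.

**Tray:** The divider is fully down in the slot. It touched the floor at the expected height, and its top reads 57 mm in the top view; true would be 54 mm, and both cameras read 2–3 mm high. The tube stands upright in the −y compartment and the largest carton lies flat in the +y one.

**Dish:** The pot stands upright and the disc lies flat on the floor beside it. Their centres are about 86 mm apart and their tops are at the expected heights.

**Bystanders:** The cup is within 1 mm of where it started. The printer looks unmoved in the last scene picture, but the arm mixed into its depth patch in both views, so I could not confirm that by measurement. The scene camera's automatic divider reading was also wrong because the tube's cap fell inside its window, so I relied on the top view and the pictures.

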